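# Load the overlocker's thread stand

## Robot

A 6-joint arm with a two-finger parallel gripper is mounted at the origin on the work surface. World frame = base frame: x ahead of the robot, y to its left, z up, the work surface at z = 0. Lengths are in mm, angles in rad, forces in N, time in s.
With the tool pointing down it reaches from about 400 to 925 mm from the base axis. Payload 12.5 kg.
Tool frame: the origin (TCP) lies at the centre of the arm's flange, where the gripper is bolted on; the fingertips stand 190 mm ahead of it and the grasp point (between the pads) lies 171 mm ahead of it; z points along the fingers, y is the direction in which the jaws open and shut (so a half turn about z gives the same grasp; the last joint's range is limited). The gripper opens to 95 mm and grips with 3 to 60 N. Pads are 20 mm wide; open, the fingers measure 119 mm over their backs; the gripper's body (75 mm by 180 mm) begins 59 mm behind the grasp point.
Start: joints at [1.219, 0.491, 1.559, -0, 1.092, -0.106], TCP at [152.058, 606.22, 404.761] pointing down, gripper open.
Joint ranges: [-3.1, 3.1], [-0.84, 2.19], [0.05, 2.79], [-1.13, 4.28], [0.06, 2.93], [-2.69, 2.69]. Speed limits (rad/s): [2.22, 2.22, 2.79, 3.14, 3.14, 3.14].

## Interface

Orientations are given as [roll, pitch, yaw] about the fixed x, y, z axes, in that order (R = Rz(yaw) Ry(pitch) Rx(roll)).
In Python, from cell import env, optics gives the robot as it stands.
- The arm moves only by the tool apply_moves, never from a script. Its argument "commands" is a list of rows, each a list of 7 numbers: the turn, a rotation vector about the tool's x, y, z in degrees, then the shift along the tool's x, y, z in m, then the finger opening in m, from 0 to 0.0951. A call has 1 to 5 rows; each row shifts and turns the commanded pose from where the row before left it, along the tool's axes as they then stand; what a row does not reach is not made up. A row lasts 1/12 s, in which the tool goes at most 41.7 mm and 7.16 degrees, less where a joint would pass 70% of its speed; a pose out of reach is approached as far as the arm can. A call with a gripper value outside its range is refused whole. The fingers move at their own pace and stop on an object; the grip force is fixed at half the most. Time passes only in rows, so rows that do not move let the fingers close. It gives the time, the measured TCP pose, the force and the opening at its end, in the units of the state.
- env.state(): the state, without advancing time (a new reading comes with each control period).
- optics.read_camera(name): name is "side" or "top" or "wrist"; returns a dict with "color" (400x640x3 uint8, red, green, blue), "fx", "fy", "cx", "cy" (pixels), "eye" and "rotation" of the camera in the world; the wrist camera has in their place "T_tool_cam" (4x4, takes a point from camera to tool coordinates, whose origin is the TCP and whose axes are the flange's). Camera axes: x right, y up, looking along -z (the intrinsics and any distortion apply to the point x, -y, -z); pixel columns grow to the right and rows downward; lengths in mm; the calibration is good to about 2 mm. A picture is of the moment at which its call begins: read the wrist's pose just before it. There is no depth.
- env.job_done(): hands the job in, once; it reports no verdict.
The state is a dict: "t": time; "joints": joint angles; "qvel": joint speeds; "tau": joint torques, N m; "eef_pos": TCP position; "tcp_rot": TCP orientation; "ft_force": force on the tool from outside, world axes, zero at the start; "moment": the same for the moment, N m; "opening": opening from 0.0 (shut) to 1.0 (fully open).
Only numpy, scipy, OpenCV 4.12 (cv2) and the standard library are available. Lean on these libraries where they do the work, as an engineer would, in place of code of your own. Each camera call takes 0.05 s, during which the arm holds its last target. There are 200 camera calls.

## Task

Load the thread stand for the overlocker: put each of the four thread packages on the holder made for it - the cone over the tapered centre, the large straight tube over the thick post, the small tube over the thin pin, and the flanged spool over the short stub of the wide plate. Each must stand upright, fully down on its holder, and be let go. Leave the flask and the tape roll where they are.

Things in the scene. Friction and masses are not known exactly. Their poses are not given: they have to be found in the camera images.
- cone_mid (a point): Tapered cone of thread on a white plastic core, 80 mm high, round, 62 mm across at the foot and 44 mm at the top, about 100 g. Open from end to end: the bore is 46 mm across at the foot and 28 mm at the top. Starts upright on the table, between the robot and the stand. The point is its centre, on its axis, half-way up; z points up along the axis.
- tube_mid (a point): Large straight tube of thread, a plain cylinder without flanges, 50 mm across and 70 mm high, about 100 g, with a 34 mm bore right through. Starts upright on the table, between the robot and the stand. The point is its centre, on its axis, half-way up; z points up along the axis.
- cop_mid (a point): Small straight tube of thread (the slimmest of the four), 36 mm across and 60 mm high, about 50 g, with a 20 mm bore right through. Starts upright on the table, between the robot and the stand. The point is its centre, on its axis, half-way up; z points up along the axis.
- spool_mid (a point): Low flanged spool of thread with a white flange at each end, 60 mm across the flanges and 50 mm high, about 110 g, with a 28 mm bore right through; it may be gripped across the flanges or the thread between them. Starts upright on the table, between the robot and the stand. The point is its centre, on its axis, half-way up; z points up along the axis.
- cone_holder_seat (a point): Holder for the cone: a black disc 66 mm across with a white tapered centre, 34 mm across at its foot and 14 mm at its top, 46 mm tall, and a 6 mm pin on that, 56 mm above the disc in all. The point is the centre of the disc's top face, on which the cone's foot rests; z up. One of four holders in a straight row, 100 mm apart, on the stand's flat grey base (12 mm thick); which has which place changes.
- post_holder_seat (a point): Holder for the large tube: a black disc 58 mm across with a thick straight white post, 16 mm in diameter, 50 mm above the disc. The point is the centre of the disc's top face, on which the tube rests; z up. In another place of the row. Behind the row (82 mm farther from the robot) the stand has a thin mast and a guide bar parallel to the row, 320 mm long, 190 mm above the table.
- pin_holder_seat (a point): Holder for the small tube: a small black disc 42 mm across with a thin steel pin, 4 mm in diameter, 50 mm above the disc. The point is the centre of the disc's top face, on which the small tube rests; z up. On the same stand, in another place of the row.
- plate_holder_seat (a point): Holder for the flanged spool: a wide black plate 80 mm across (the widest of the four) with a short steel stub in the middle, 8 mm in diameter, 22 mm above the plate. The point is the centre of the plate's top face, on which the spool rests; z up. On the same stand, in another place of the row.
- flask: Bystander: black and steel drinking flask standing on the table to one side of the stand, 68 mm across, 200 mm tall; the origin is the centre of its underside.
- tape: Bystander: roll of blue packing tape with an orange clip-on cutter, lying flat on the table to the other side of the stand, about 110 mm across, 50 mm high; the origin is the centre of its underside.
There are look-alikes about, which are no part of the job. Leave any purple look-alike of the part that bears cone_mid alone.

How it is judged (in metres and radians):
At the end, for the whole second after the job is handed in: Every package is on its own holder: its axis within 12 mm of the holder's axis, its foot down on the disc (within 4 mm), upright (within 0.1 rad) and at rest (horizontal distance between cone_mid and cone_holder_seat below 0.012 m and z of cone_mid in the frame of cone_holder_seat between 0.035 and 0.044 m and angle between each of cone_mid, tube_mid, cop_mid, spool_mid's own z axis and vertical below 0.1 rad and linear speed of each of cone, tube, cop, spool below 0.02 m/s and horizontal distance between tube_mid and post_holder_seat below 0.012 m and z of tube_mid in the frame of post_holder_seat between 0.03 and 0.039 m and horizontal distance between cop_mid and pin_holder_seat below 0.012 m and z of cop_mid in the frame of pin_holder_seat between 0.025 and 0.034 m and horizontal distance between spool_mid and plate_holder_seat below 0.012 m and z of spool_mid in the frame of plate_holder_seat between 0.02 and 0.029 m); the robot touches nothing.
It fails at once if the flask is shifted by more than 30 mm or tipped over (distance of flask from where it was at the start of the episode above 0.03 m or angle between flask's own z axis and vertical above 0.35 rad).
It fails at once if the tape roll is shifted by more than 30 mm or tipped over (distance of tape from where it was at the start of the episode above 0.03 m or angle between tape's own z axis and vertical above 0.35 rad).
It also fails if it takes over 118 s, if anything falls off the work surface, if the arm or the gripper's body presses on something with over 40 N, if the wrist force passes 120 N, or if a joint passes its speed limit or range.

## Working session

There is one attempt and no reset: what is moved stays moved. The work goes in short steps, Python scripts to look and compute and a tool call to move; the robot and the scene stay as the last step left them, time stands still between calls to the robot, and variables do not carry over. Pictures are saved under pics/ and viewed, about 12 in all and at most 16, crops included, and the job is handed in when it is done.

Besides the shell and the picture viewer there is one more tool, called after "Call:" as name(argument=value, ...), one argument or row to a line, values as JSON. apply_moves: Moves the arm, as the interface text tells. Its arguments: {"type":"object","properties":{"commands":{"type":"array","items":{"type":"array","items":{"type":"number"}}}},"required":["commands"]}

```bash
ls; mkdir -p pics; python3 - <<'E'
from cell import env, optics
import cv2
s=env.state(); print(s)
for n in ("top","side","wrist"):
    c=optics.read_camera(n); print(n,{k:v for k,v in c.items() if k!="color"})
    cv2.imwrite(f"pics/{n}0.png",c["color"][:,:,::-1])
E
```

```text
pics
{'t': 0.0, 'joints': array([ 1.21939014e+00,  4.91601994e-01,  1.55948620e+00, -4.57412334e-06,
        1.09170607e+00, -1.05584231e-01]), 'qvel': array([ 0.00197911, -0.00013984,  0.00124558,  0.00168915,  0.0002203 ,
        0.00144404]), 'tau': array([ 2.73969294e-03, -6.12640858e+01, -2.58177280e+01,  6.92416308e-02,
        4.82005463e-02, -1.11957745e-04]), 'eef_pos': array([152.05226154, 606.18477168, 404.12259952]), 'tcp_rot': array([-3.14039731e+00, -1.22601576e-04,  2.89577273e+00]), 'ft_force': array([ 0.36394277, -0.18470649,  0.40433886]), 'moment': array([-0.00226705,  0.03864785,  0.01550729]), 'opening': 1.0007526305768273}
top {'fx': 494.01508633558075, 'fy': 494.01508633558075, 'cx': 323.98304842326183, 'cy': 202.11673044471115, 'eye': array([ 449.50684048,    1.58157298, 1306.84924604]), 'rotation': array([ 0.07116767, -0.01006417, -1.55440972])}
side {'fx': 388.0623111798898, 'fy': 388.0623111798898, 'cx': 326.07002603239744, 'cy': 201.10551528891358, 'eye': array([512.77584715, 852.39562823, 722.00657947]), 'rotation': array([ 0.92236509, -0.01479254, -3.06995647])}
wrist {'fx': 301.78469065153223, 'fy': 301.78469065153223, 'cx': 321.72136527025464, 'cy': 203.48726163764331, 'T_tool_cam': array([[ 3.21027457e-04,  9.56984454e-01,  2.90139023e-01,
         8.23436249e+01],
       [ 9.99999719e-01, -5.03592577e-04,  5.54571732e-04,
        -2.10081136e-02],
       [ 6.76828384e-04,  2.90138763e-01, -9.56984347e-01,
         1.99284209e+01],
       [ 0.00000000e+00,  0.00000000e+00,  0.00000000e+00,
         1.00000000e+00]])}
```

View pics/top0.png

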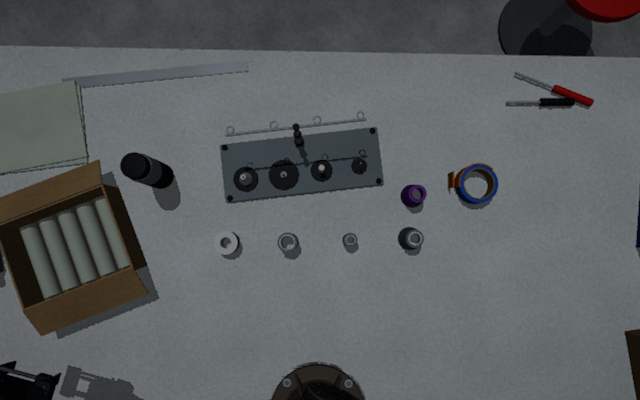

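View pics/side0.png

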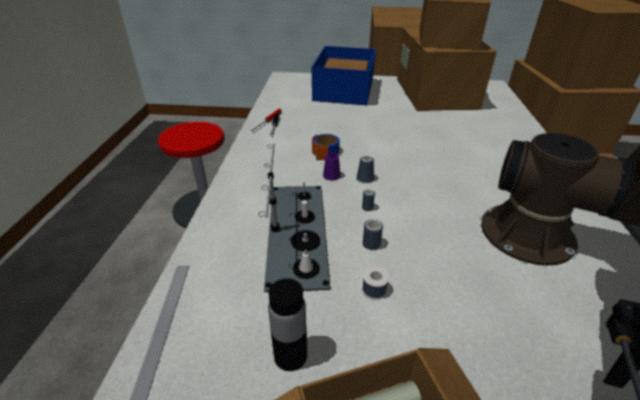

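```bash
cat > h.py <<'E'
import numpy as np, cv2
from cell import env, optics
from scipy.spatial.transform import Rotation as R
def pose():
    s=env.state(); return s["eef_pos"], R.from_euler("xyz",s["tcp_rot"]).as_matrix(), s
def cam(name):
    p,r,s=pose(); c=optics.read_camera(name)
    if name=="wrist":
        T=c["T_tool_cam"]; c["R"]=r@T[:3,:3]; c["o"]=p+r@T[:3,3]
    else: c["R"]=R.from_euler("xyz",c["rotation"]).as_matrix(); c["o"]=c["eye"]
    return c
def ray(c,u,v,z):
    d=c["R"]@np.array([(u-c["cx"])/c["fx"],-(v-c["cy"])/c["fy"],-1])
    return (c["o"]+d*(z-c["o"][2])/d[2])[:2]
def proj(c,P):
    q=c["R"].T@(np.array(P)-c["o"]); return np.array([c["cx"]+c["fx"]*q[0]/-q[2], c["cy"]-c["fy"]*q[1]/-q[2]])
def save(c,n,box=None,k=1):
    im=c["color"][:,:,::-1]
    if box: im=im[box[1]:box[3],box[0]:box[2]]
    cv2.imwrite(f"pics/{n}.png",cv2.resize(np.clip(im*1.6,0,255).astype(np.uint8),None,fx=k,fy=k,interpolation=cv2.INTER_CUBIC))
E
python3 - <<'E'
from h import *
c=cam("top"); save(c,"top1",(210,140,440,270),3.4)
E
```

```text
(no output)
```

View pics/top1.png

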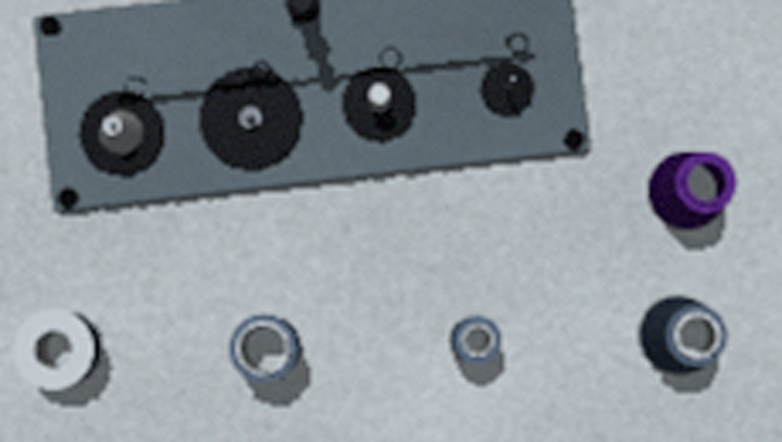

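```bash
python3 - <<'E'
from h import *
c=cam("top")
H=[]
for n,u,v,z in [("coneH",122,133,16),("plateH",251,119,16),("postH",380,104,16),("pinH",508,89,16),("spool",57,350,50),("tube",265,348,70),("cop",476,340,60),("cone",696,336,80),("purple",706,183,80)]:
    p=ray(c,210+(u+.5)/3.4-.5,140+(v+.5)/3.4-.5,z); print(n,p.round(1)); H.append(p)
H=H[:4]; print(np.diff(H,axis=0), [np.linalg.norm(d) for d in np.diff(H,axis=0)])
s=env.state(); print(s['t'])
E
```

```text
coneH [599.6 197. ]
plateH [612.3  97.7]
postH [625.7  -1.8]
pinH [ 639.2 -100.8]
spool [432.4 235.6]
tube [436.6  79.7]
cop [445.  -75.7]
cone [ 450.6 -235. ]
purple [ 562.8 -242. ]
[[ 12.6320691  -99.23731736]
 [ 13.44625509 -99.49722138]
 [ 13.47059634 -99.00419289]] [np.float64(100.03806438789523), np.float64(100.40168742664477), np.float64(99.91640093824941)]
0.25
```

Call:
apply_moves(
  commands=[
    [0,0,-5.4,0,0,0,0.095],
    [0,0,-5.4,0,0,0,0.095],
    [0,0,-5.4,0,0,0,0.095],
    [0,0,-5.4,0,0,0,0.095],
  ],
)

```text
t: 0.58
eef_pos: [152.1, 606.2, 404.7]
tcp_rot: [-3.142, -0.0, -3.006]
ft_force: [-0.1, -0.0, 0.8]
opening: 1.0
```

Call:
apply_moves(
  commands=[
    [0,0,0,-0.019,-0.034,0,0.095],
    [0,0,0,-0.019,-0.034,0,0.095],
    [0,0,0,-0.019,-0.034,0,0.095],
    [0,0,0,-0.019,-0.034,0,0.095],
    [0,0,0,-0.019,-0.034,0,0.095],
  ],
)

```text
t: 1.0
eef_pos: [269.1, 448.6, 404.7]
tcp_rot: [3.141, 0.0, -3.01]
ft_force: [0.8, 0.1, -0.4]
opening: 0.998
```

Call:
apply_moves(
  commands=[
    [0,0,0,-0.019,-0.034,0,0.095],
    [0,0,0,-0.019,-0.034,0,0.095],
    [0,0,0,-0.019,-0.034,0,0.095],
    [0,0,0,-0.019,-0.034,0,0.095],
    [0,0,0,0,0,0,0.095],
  ],
)

```text
t: 1.42
eef_pos: [364.5, 321.3, 404.8]
tcp_rot: [-3.141, 0.001, -3.015]
ft_force: [0.6, 0.9, 0.3]
opening: 0.998
```

```bash
cat >> h.py <<'E'
def go(x,y,z,yaw=3.274):   # tool-frame shift (mm) and turn about tool z (deg) to a TCP target, tool down
    p,r,s=pose(); d=r.T@(np.array([x,y,z])-p); e=s["tcp_rot"]
    t=(R.from_matrix(r).inv()*R.from_euler("xyz",[np.pi,0,yaw])).as_rotvec(degrees=True)
    print("at",p.round(1),"rot",e.round(3),"shift",d.round(1),"turn",t.round(2),"t",round(s["t"],2),"open",round(s["opening"],3),"F",s["ft_force"].round(1))
E
python3 - <<'E'
from h import *
go(432.4,235.6,330)
c=cam("wrist"); save(c,"w1")
for n,P in dict(spool=(432.4,235.6,50),coneH=(599.6,197,72),plateH=(612.3,97.7,16),tube=(436.6,79.7,70)).items(): print(n,proj(c,P).round(1))
E
```

```text
at [364.5 321.3 404.8] rot [-3.141e+00  1.000e-03 -3.015e+00] shift [-56.5 -93.6  74.9] turn [-0.04  0.04 -0.32] t 1.42 open 0.998 F [0.6 0.9 0.3]
spool [243.8 233.2]
coneH [202.5 356.4]
plateH [148.5 326.6]
tube [ 99.5 227. ]
```

View pics/w1.png

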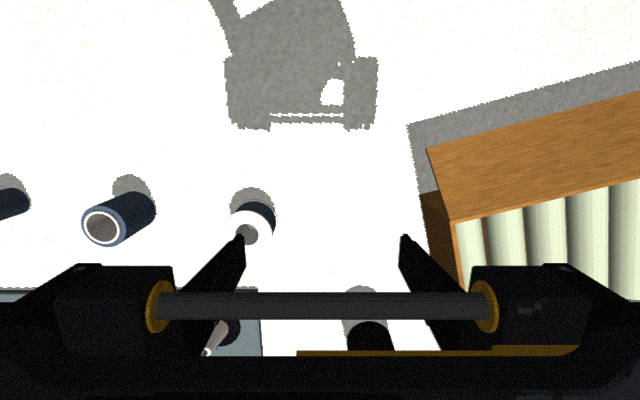

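Call:
apply_moves(
  commands=[
    [0,0,0,-0.0188,-0.0312,0.02,0.095],
    [0,0,0,-0.0188,-0.0312,0.02,0.095],
    [0,0,0,-0.0188,-0.0312,0.02,0.095],
    [0,0,0,0,0,0,0.095],
  ],
)

```text
t: 1.8
eef_pos: [431.8, 237.1, 341.8]
tcp_rot: [-3.14, -0.003, -3.013]
ft_force: [-0.1, 0.7, -0.5]
opening: 1.002
```

```bash
python3 - <<'E'
from h import *
go(432.4,235.6,199)
E
```

```text
at [431.8 237.1 341.8] rot [-3.140e+00 -3.000e-03 -3.013e+00] shift [ -0.8  -1.4 142.8] turn [-0.07 -0.18 -0.21] t 1.8 open 1.002 F [-0.1  0.7 -0.5]
```

Call:
apply_moves(
  commands=[
    [0,0,0,0,0,0.0355,0.095],
    [0,0,0,0,0,0.0355,0.095],
    [0,0,0,0,0,0.0355,0.095],
    [0,0,0,0,0,0.0355,0.095],
    [0,0,0,0,0,0,0.095],
  ],
)

```text
t: 2.22
eef_pos: [428.5, 240.4, 197.8]
tcp_rot: [-3.14, -0.008, -3.01]
ft_force: [0.1, 0.6, -0.6]
opening: 0.999
```

Call:
apply_moves(
  commands=[
    [0,0,0,0,0,0,0],
    [0,0,0,0,0,0,0],
    [0,0,0,0,0,0,0],
    [0,0,0,0,0,0,0],
    [0,0,0,0,0,0,0],
  ],
)

```text
t: 2.63
eef_pos: [429.9, 240.0, 204.3]
tcp_rot: [3.141, 0.003, -3.01]
ft_force: [-0.3, 1.2, -0.2]
opening: 0.709
```

Call:
apply_moves(
  commands=[
    [0,0,0,0,0,0,0],
    [0,0,0,0,0,0,0],
    [0,0,0,0,0,0,0],
    [0,0,0,0,0,0,0],
    [0,0,0,0,0,0,0],
  ],
)

```text
t: 3.05
eef_pos: [430.0, 239.9, 203.7]
tcp_rot: [3.141, 0.002, -3.011]
ft_force: [-1.8, 0.7, 10.2]
opening: 0.637
```

Call:
apply_moves(
  commands=[
    [0,0,0,0,0,-0.02,0],
    [0,0,0,0,0,-0.04,0],
    [0,0,0,0,0,-0.04,0],
    [0,0,0,0,0,0,0],
  ],
)

```text
t: 3.38
eef_pos: [430.4, 240.1, 308.7]
tcp_rot: [3.139, 0.008, -3.01]
ft_force: [1.1, 0.4, -0.5]
opening: 0.638
```

```bash
python3 - <<'E'
from h import *
go(612.3,97.7,304)
c=cam("wrist"); save(c,"w2")
p,r,s=pose(); print(proj(c,p+r@np.array([0,0,153.])))
for n,P in dict(coneH=(599.6,197,72),plateH=(612.3,97.7,38),tube=(436.6,79.7,70)).items(): print(n,proj(c,P).round(1))
E
```

```text
at [430.4 240.1 308.7] rot [ 3.139  0.008 -3.01 ] shift [-161.7 -165.     5.7] turn [ 0.12  0.48 -0.06] t 3.38 open 0.638 F [ 1.1  0.4 -0.5]
[321.35418482 279.69494083]
coneH [251.  386.1]
plateH [161.2 357. ]
tube [109.6 202.6]
```

View pics/w2.png

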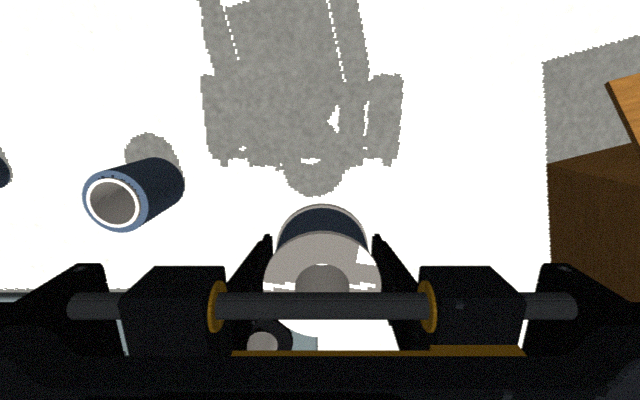

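Call:
apply_moves(
  commands=[
    [0,0,0,-0.027,-0.027,0,0],
    [0,0,0,-0.027,-0.027,0,0],
    [0,0,0,-0.027,-0.027,0,0],
    [0,0,0,-0.027,-0.027,0,0],
    [0,0,0,-0.027,-0.027,0,0],
  ],
)

```text
t: 3.85
eef_pos: [582.3, 122.2, 301.6]
tcp_rot: [3.141, -0.002, -3.011]
ft_force: [0.3, -0.0, -1.9]
opening: 0.633
```

Call:
apply_moves(
  commands=[
    [0,0,0,-0.027,-0.027,0,0],
    [0,0,0,0,0,0,0],
    [0,0,0,0,0,0,0],
  ],
)

```text
t: 4.1
eef_pos: [612.3, 98.9, 300.9]
tcp_rot: [3.141, -0.002, -3.013]
ft_force: [0.6, 0.6, -1.8]
opening: 0.636
```

```bash
python3 - <<'E'
from h import *
go(612.3,100.7,224)
c=cam("wrist"); save(c,"w3")
for n,P in dict(postH=(625.7,-1.8,16),coneH=(599.6,197,16),plateH=(612.3,97.7,38),pinH=(639.2,-100.8,16)).items(): print(n,proj(c,P).round(1))
E
```

```text
at [612.3  98.9 300.9] rot [ 3.141e+00 -2.000e-03 -3.013e+00] shift [-0.4  1.8 76.9] turn [ 0.01 -0.12 -0.22] t 4.1 open 0.636 F [ 0.6  0.6 -1.8]
postH [211.4 206.6]
coneH [429.3 206.3]
plateH [320.4 213.7]
pinH [103.1 207.2]
```

View pics/w3.png

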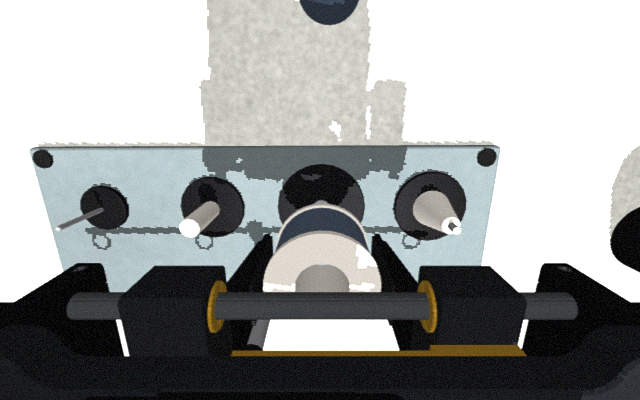

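Call:
apply_moves(
  commands=[
    [0,0,0,0,0,0.03,0],
    [0,0,0,0,0,0.03,0],
    [0,0,0,0,0,0.015,0],
    [0,0,0,0,0,0,0],
    [0,0,0,0,0,0,0],
  ],
)

```text
t: 4.57
eef_pos: [610.9, 101.2, 227.2]
tcp_rot: [3.141, -0.002, -3.009]
ft_force: [0.4, 0.5, 0.3]
opening: 0.64
```

Call:
apply_moves(
  commands=[
    [0,0,0,-0.001,-0.002,0.003,0],
    [0,0,0,0,0,0.002,0],
    [0,0,0,0,0,0,0],
  ],
)

```text
t: 4.82
eef_pos: [612.9, 98.6, 223.4]
tcp_rot: [-3.142, 0.001, -3.01]
ft_force: [0.5, -0.3, -0.6]
opening: 0.636
```

Call:
apply_moves(
  commands=[
    [0,0,0,0,0,0.002,0],
    [0,0,0,0,0,0,0],
  ],
)

```text
t: 4.98
eef_pos: [613.0, 98.6, 221.8]
tcp_rot: [-3.142, 0.002, -3.01]
ft_force: [-1.0, -0.6, 6.2]
opening: 0.637
```

Call:
apply_moves(
  commands=[
    [0,0,0,0,0,0.001,0],
    [0,0,0,0,0,0,0],
  ],
)

```text
t: 5.15
eef_pos: [613.0, 98.6, 221.6]
tcp_rot: [-3.142, 0.002, -3.01]
ft_force: [-3.7, -1.1, 14.5]
opening: 0.636
```

Call:
apply_moves(
  commands=[
    [0,0,0,0,0,-0.0005,0.08],
    [0,0,0,0,0,0,0.08],
    [0,0,0,0,0,0,0.08],
    [0,0,0,0,0,0,0.08],
    [0,0,0,0,0,0,0.08],
  ],
)

```text
t: 5.57
eef_pos: [612.8, 98.6, 220.1]
tcp_rot: [3.141, -0.0, -3.01]
ft_force: [0.2, 0.0, -1.0]
opening: 0.837
```

Call:
apply_moves(
  commands=[
    [0,0,0,0,0,-0.02,0.08],
    [0,0,0,0,0,-0.04,0.08],
    [0,0,0,0,0,-0.04,0.08],
    [0,0,0,0,0,-0.03,0.08],
    [0,0,0,0,0,0,0.08],
  ],
)

```text
t: 5.98
eef_pos: [613.4, 98.6, 356.4]
tcp_rot: [-3.141, 0.009, -3.01]
ft_force: [0.7, -0.3, 0.6]
opening: 0.839
```

```bash
python3 - <<'E'
from h import *
go(437,82.5,340)
E
```

```text
at [613.4  98.6 356.4] rot [-3.141  0.009 -3.01 ] shift [177.1   7.1  14.8] turn [-0.04  0.52 -0.06] t 5.98 open 0.839 F [ 0.7 -0.3  0.6]
```

Call:
apply_moves(
  commands=[
    [0,0,0,0.0354,0.0014,0.003,0.08],
    [0,0,0,0.0354,0.0014,0.003,0.08],
    [0,0,0,0.0354,0.0014,0.003,0.08],
    [0,0,0,0.0354,0.0014,0.003,0.08],
    [0,0,0,0.0354,0.0014,0.003,0.08],
  ],
)

```text
t: 6.4
eef_pos: [434.5, 82.2, 334.7]
tcp_rot: [3.141, -0.0, -3.01]
ft_force: [0.7, -0.1, 0.3]
opening: 0.836
```

Call:
apply_moves(
  commands=[
    [0,0,0,0,0,0,0.08],
    [0,0,0,0,0,0,0.08],
  ],
)

```text
t: 6.57
eef_pos: [435.3, 82.3, 335.2]
tcp_rot: [3.141, -0.0, -3.01]
ft_force: [1.4, -0.2, -0.4]
opening: 0.841
```

```bash
python3 - <<'E'
from h import *
go(437,82.5,212)
c=cam("wrist"); save(c,"w4")
for n,P in dict(tube=(436.6,79.7,70),spool=(612.3,98.6,68),cop=(445,-75.7,60)).items(): print(n,proj(c,P).round(1))
E
```

```text
at [435.3  82.3 335.2] rot [ 3.141 -0.    -3.01 ] shift [ -1.8  -0.  123.2] turn [ 0.01 -0.03 -0.07] t 6.57 open 0.841 F [ 1.4 -0.2 -0.4]
tube [318.6 213.7]
spool [315.  374.9]
cop [142.1 197. ]
```

View pics/w4.png

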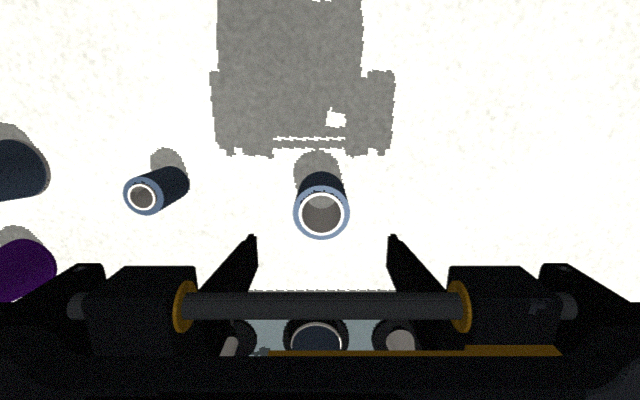

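Call:
apply_moves(
  commands=[
    [0,0,0,-0.002,0,0.04,0.08],
    [0,0,0,0,0,0.04,0.08],
    [0,0,0,0,0,0.04,0.08],
    [0,0,0,0,0,0,0.08],
    [0,0,0,0,0,0,0],
  ],
)

```text
t: 7.03
eef_pos: [439.2, 82.6, 213.9]
tcp_rot: [3.141, -0.005, -3.01]
ft_force: [0.4, 0.9, 1.2]
opening: 0.812
```

Call:
apply_moves(
  commands=[
    [0,0,0,0,0,0,0],
    [0,0,0,0,0,0,0],
    [0,0,0,0,0,0,0],
    [0,0,0,0,0,0,0],
    [0,0,0,0,0,0,0],
  ],
)

```text
t: 7.45
eef_pos: [438.6, 82.7, 216.7]
tcp_rot: [-3.141, 0.003, -3.011]
ft_force: [0.1, 2.3, 10.1]
opening: 0.533
```

Call:
apply_moves(
  commands=[
    [0,0,0,0,0,0,0],
    [0,0,0,0,0,0,0],
    [0,0,0,0,0,0,0],
  ],
)

```text
t: 7.7
eef_pos: [438.7, 82.7, 216.6]
tcp_rot: [-3.142, 0.003, -3.01]
ft_force: [-0.8, 2.4, 12.5]
opening: 0.531
```

Call:
apply_moves(
  commands=[
    [0,0,0,0,0,-0.02,0],
    [0,0,0,0,0,-0.04,0],
    [0,0,0,0,0,-0.035,0],
    [0,0,0,0,0,0,0],
  ],
)

```text
t: 8.03
eef_pos: [438.8, 82.7, 315.9]
tcp_rot: [-3.141, 0.009, -3.01]
ft_force: [-0.7, 0.4, -0.4]
opening: 0.53
```

```bash
python3 - <<'E'
from h import *
go(627,-1,308)
E
```

```text
at [438.8  82.7 315.9] rot [-3.141  0.009 -3.01 ] shift [-175.5 -107.6    9.5] turn [-0.04  0.51 -0.05] t 8.03 open 0.53 F [-0.7  0.4 -0.4]
```

Call:
apply_moves(
  commands=[
    [0,0,0,-0.03,-0.018,0,0],
    [0,0,0,-0.03,-0.018,0,0],
    [0,0,0,-0.03,-0.018,0,0],
    [0,0,0,-0.03,-0.018,0,0],
    [0,0,0,-0.03,-0.018,0,0],
  ],
)

```text
t: 8.45
eef_pos: [600.0, 12.2, 310.5]
tcp_rot: [-3.142, 0.0, -3.01]
ft_force: [0.8, -0.1, -0.8]
opening: 0.533
```

Call:
apply_moves(
  commands=[
    [0,0,0,-0.0255,-0.0176,0,0],
    [0,0,0,0,0,0,0],
    [0,0,0,0,0,0,0],
  ],
)

```text
t: 8.7
eef_pos: [626.9, -1.9, 309.6]
tcp_rot: [3.141, -0.0, -3.012]
ft_force: [-0.3, -0.8, -1.3]
opening: 0.534
```

```bash
python3 - <<'E'
from h import *
go(627,-1,240)
c=cam("wrist"); save(c,"w5")
p,r,s=pose(); print(proj(c,p+r@np.array([0,0,147.])))
for n,P in dict(postH=(625.7,-1.8,18),postTop=(625.7,-1.8,68),coneH=(599.6,197,18),spool=(612.3,98.7,68),pinH=(639.2,-100.8,18)).items(): print(n,proj(c,P).round(1))
E
```

```text
at [626.9  -1.9 309.6] rot [ 3.141 -0.    -3.012] shift [-0.2  0.8 69.6] turn [ 0.01 -0.02 -0.14] t 8.7 open 0.534 F [-0.3 -0.8 -1.3]
[323.36245613 289.14682292]
postH [322.  202.4]
postTop [322.1 220.8]
coneH [535.5 202.4]
spool [451.9 220.5]
pinH [215.8 203. ]
```

View pics/w5.png

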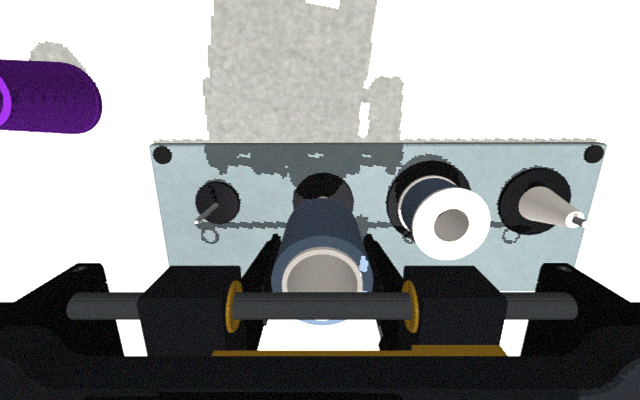

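Call:
apply_moves(
  commands=[
    [0,0,0,0,0,0.03,0],
    [0,0,0,0,0,0.03,0],
    [0,0,0,0,0,0.009,0],
    [0,0,0,0,0,0,0],
    [0,0,0,0,0,0,0],
  ],
)

```text
t: 9.17
eef_pos: [626.3, -0.8, 241.9]
tcp_rot: [3.141, -0.0, -3.01]
ft_force: [-0.0, 0.6, -0.2]
opening: 0.531
```

Call:
apply_moves(
  commands=[
    [0,0,0,0,0,0.003,0],
    [0,0,0,0,0,0,0],
    [0,0,0,0,0,0,0],
  ],
)

```text
t: 9.42
eef_pos: [626.6, -1.1, 239.3]
tcp_rot: [-3.141, 0.002, -3.01]
ft_force: [-0.5, -0.8, -0.7]
opening: 0.532
```

Call:
apply_moves(
  commands=[
    [0,0,0,0,0,0.003,0],
    [0,0,0,0,0,0,0],
    [0,0,0,0,0,0,0],
  ],
)

```text
t: 9.67
eef_pos: [626.5, -1.1, 235.3]
tcp_rot: [3.142, 0.0, -3.01]
ft_force: [0.8, -0.4, -1.2]
opening: 0.533
```

Call:
apply_moves(
  commands=[
    [0,0,0,0,0,0.0015,0],
    [0,0,0,0,0,0,0],
  ],
)

```text
t: 9.83
eef_pos: [626.6, -1.1, 234.7]
tcp_rot: [-3.141, 0.001, -3.01]
ft_force: [-3.8, 0.1, 10.0]
opening: 0.533
```

Call:
apply_moves(
  commands=[
    [0,0,0,0,0,0,0.07],
    [0,0,0,0,0,0,0.07],
    [0,0,0,0,0,0,0.07],
    [0,0,0,0,0,0,0.07],
    [0,0,0,0,0,0,0.07],
  ],
)

```text
t: 10.25
eef_pos: [626.5, -1.1, 233.5]
tcp_rot: [3.141, -0.0, -3.01]
ft_force: [0.3, -0.0, -0.0]
opening: 0.727
```

Call:
apply_moves(
  commands=[
    [0,0,0,0,0,-0.02,0.07],
    [0,0,0,0,0,-0.04,0.07],
    [0,0,0,0,0,-0.04,0.07],
    [0,0,0,0,0,-0.02,0.07],
    [0,0,0,0,0,0,0.07],
  ],
)

```text
t: 10.67
eef_pos: [626.9, -1.1, 358.7]
tcp_rot: [-3.14, 0.007, -3.01]
ft_force: [1.1, 0.1, -0.1]
opening: 0.736
```

```bash
python3 - <<'E'
from h import *
go(445,-75.5,330)
E
```

```text
at [626.9  -1.1 358.7] rot [-3.14   0.007 -3.01 ] shift [190.3 -49.9  27.4] turn [-0.1   0.43 -0.06] t 10.67 open 0.736 F [ 1.1  0.1 -0.1]
```

Call:
apply_moves(
  commands=[
    [0,0,0,0.038,-0.01,0.005,0.07],
    [0,0,0,0.038,-0.01,0.005,0.07],
    [0,0,0,0.038,-0.01,0.005,0.07],
    [0,0,0,0.038,-0.01,0.005,0.07],
    [0,0,0,0.038,-0.01,0.005,0.07],
  ],
)

```text
t: 11.08
eef_pos: [442.6, -75.7, 327.9]
tcp_rot: [3.141, -0.001, -3.01]
ft_force: [1.0, -1.5, -1.0]
opening: 0.737
```

Call:
apply_moves(
  commands=[
    [0,0,0,0,0,0,0.07],
    [0,0,0,0,0,0,0.07],
  ],
)

```text
t: 11.25
eef_pos: [443.6, -76.1, 328.4]
tcp_rot: [3.141, -0.001, -3.012]
ft_force: [1.5, -0.1, -0.2]
opening: 0.736
```

```bash
python3 - <<'E'
from h import *
go(445,-75.5,206)
c=cam("wrist"); save(c,"w6")
for n,P in dict(cop=(445,-75.7,60),cone=(450.6,-235,80),tube=(625,-1,88)).items(): print(n,proj(c,P).round(1))
E
```

```text
at [443.6 -76.1 328.4] rot [ 3.141e+00 -1.000e-03 -3.012e+00] shift [ -1.6   0.3 122.4] turn [ 0.03 -0.05 -0.18] t 11.25 open 0.736 F [ 1.5 -0.1 -0.2]
cop [321.9 213.2]
cone [121.3 203.3]
tube [374.8 408.3]
```

View pics/w6.png

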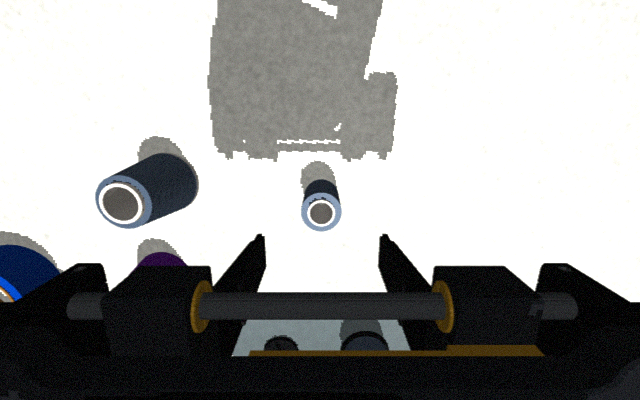

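Call:
apply_moves(
  commands=[
    [0,0,0,0,0,0.04,0.07],
    [0,0,0,0,0,0.04,0.07],
    [0,0,0,0,0,0.038,0.07],
    [0,0,0,0,0,0,0.07],
    [0,0,0,0,0,0,0],
  ],
)

```text
t: 11.72
eef_pos: [445.4, -75.3, 209.5]
tcp_rot: [3.14, -0.004, -3.01]
ft_force: [0.7, 0.2, 0.4]
opening: 0.706
```

Call:
apply_moves(
  commands=[
    [0,0,0,0,0,0,0],
    [0,0,0,0,0,0,0],
    [0,0,0,0,0,0,0],
    [0,0,0,0,0,0,0],
    [0,0,0,0,0,0,0],
  ],
)

```text
t: 12.13
eef_pos: [444.8, -75.5, 211.9]
tcp_rot: [-3.141, 0.002, -3.01]
ft_force: [0.8, 1.0, 2.9]
opening: 0.38
```

Call:
apply_moves(
  commands=[
    [0,0,0,0,0,0,0],
    [0,0,0,0,0,0,0],
    [0,0,0,0,0,0,0],
    [0,0,0,0,0,0,0],
  ],
)

```text
t: 12.47
eef_pos: [444.9, -75.5, 211.7]
tcp_rot: [-3.141, 0.002, -3.011]
ft_force: [-0.0, 2.6, 12.3]
opening: 0.378
```

Call:
apply_moves(
  commands=[
    [0,0,0,0,0,-0.02,0],
    [0,0,0,0,0,-0.04,0],
    [0,0,0,0,0,-0.04,0],
    [0,0,0,0,0,0,0],
    [0,0,0,0,0,0,0],
  ],
)

```text
t: 12.88
eef_pos: [444.5, -75.5, 312.7]
tcp_rot: [-3.14, 0.004, -3.01]
ft_force: [-0.2, -0.2, -1.1]
opening: 0.377
```

```bash
python3 - <<'E'
from h import *
go(639.2,-100,305)
E
```

```text
at [444.5 -75.5 312.7] rot [-3.14   0.004 -3.01 ] shift [-189.7  -49.7    8.6] turn [-0.11  0.25 -0.07] t 12.88 open 0.377 F [-0.2 -0.2 -1.1]
```

Call:
apply_moves(
  commands=[
    [0,0,0,-0.038,-0.01,0,0],
    [0,0,0,-0.038,-0.01,0,0],
    [0,0,0,-0.038,-0.01,0,0],
    [0,0,0,-0.038,-0.01,0,0],
    [0,0,0,-0.038,-0.01,0,0],
  ],
)

```text
t: 13.3
eef_pos: [641.1, -100.4, 308.9]
tcp_rot: [3.141, -0.002, -3.011]
ft_force: [-0.2, -1.1, -0.5]
opening: 0.377
```

Call:
apply_moves(
  commands=[
    [0,0,0,0,0,0,0],
    [0,0,0,0,0,0,0],
    [0,0,0,0,0,0,0],
  ],
)

```text
t: 13.55
eef_pos: [638.8, -100.1, 308.8]
tcp_rot: [3.14, -0.003, -3.01]
ft_force: [-0.2, -0.2, -0.6]
opening: 0.379
```

```bash
python3 - <<'E'
from h import *
go(639.2,-100,236)
c=cam("wrist"); save(c,"w7")
p,r,s=pose(); print(proj(c,p+r@np.array([0,0,151.])))
for n,P in dict(pinH=(639.2,-100.8,18),tube=(625.7,-1,88),spool=(612.3,98.7,68),coneH=(599.6,197,18)).items(): print(n,proj(c,P).round(1))
E
```

```text
at [ 638.8 -100.1  308.8] rot [ 3.14e+00 -3.00e-03 -3.01e+00] shift [-0.6 -0.  72.8] turn [ 0.08 -0.19 -0.07] t 13.55 open 0.379 F [-0.2 -0.2 -0.6]
[321.79087235 286.40118832]
pinH [320.6 205. ]
tube [460.8 233. ]
spool [578.3 223. ]
coneH [640.2 204.7]
```

View pics/w7.png

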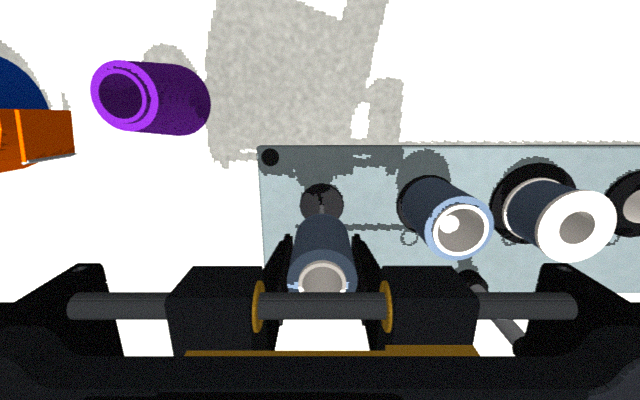

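Call:
apply_moves(
  commands=[
    [0,0,0,0,0,0.03,0],
    [0,0,0,0,0,0.03,0],
    [0,0,0,0,0,0.012,0],
    [0,0,0,0,0,0,0],
    [0,0,0,0,0,0,0],
  ],
)

```text
t: 14.02
eef_pos: [639.4, -100.3, 239.1]
tcp_rot: [3.141, -0.001, -3.01]
ft_force: [0.1, -0.3, 0.8]
opening: 0.378
```

Call:
apply_moves(
  commands=[
    [0,0,0,0,0,0.004,0],
    [0,0,0,0,0,0,0],
    [0,0,0,0,0,0,0],
  ],
)

```text
t: 14.27
eef_pos: [639.7, -100.3, 235.8]
tcp_rot: [-3.141, 0.001, -3.01]
ft_force: [-0.3, -0.1, -0.7]
opening: 0.381
```

Call:
apply_moves(
  commands=[
    [0,0,0,0,0,0.003,0],
    [0,0,0,0,0,0.001,0],
    [0,0,0,0,0,0,0],
    [0,0,0,0,0,0,0],
  ],
)

```text
t: 14.6
eef_pos: [639.6, -100.3, 230.7]
tcp_rot: [3.141, -0.0, -3.01]
ft_force: [0.5, -0.0, -1.1]
opening: 0.379
```

Call:
apply_moves(
  commands=[
    [0,0,0,0,0,0.0015,0],
    [0,0,0,0,0,0,0],
  ],
)

```text
t: 14.77
eef_pos: [639.7, -100.3, 229.8]
tcp_rot: [-3.141, 0.001, -3.01]
ft_force: [-0.8, 0.8, 7.0]
opening: 0.381
```

Call:
apply_moves(
  commands=[
    [0,0,0,0,0,0,0.06],
    [0,0,0,0,0,0,0.06],
    [0,0,0,0,0,0,0.06],
    [0,0,0,0,0,0,0.06],
    [0,0,0,0,0,0,0.06],
  ],
)

```text
t: 15.18
eef_pos: [639.6, -100.3, 229.1]
tcp_rot: [3.141, -0.0, -3.01]
ft_force: [-0.5, 0.6, 0.3]
opening: 0.624
```

Call:
apply_moves(
  commands=[
    [0,0,0,0,0,-0.02,0.06],
    [0,0,0,0,0,-0.04,0.06],
    [0,0,0,0,0,-0.04,0.06],
    [0,0,0,0,0,-0.02,0.085],
    [0,0,0,0,0,0,0.085],
  ],
)

```text
t: 15.6
eef_pos: [640.0, -100.3, 354.4]
tcp_rot: [-3.139, 0.007, -3.01]
ft_force: [-0.0, -1.1, 0.1]
opening: 0.719
```

```bash
python3 - <<'E'
from h import *
go(450.6,-234,335)
E
```

```text
at [ 640.  -100.3  354.4] rot [-3.139  0.007 -3.01 ] shift [ 205.4 -107.7   18.2] turn [-0.16  0.42 -0.06] t 15.6 open 0.719 F [-0.  -1.1  0.1]
```

Call:
apply_moves(
  commands=[
    [0,0,0,0.0293,-0.0154,0.002,0.085],
    [0,0,0,0.0293,-0.0154,0.002,0.085],
    [0,0,0,0.0293,-0.0154,0.002,0.085],
    [0,0,0,0.0293,-0.0154,0.002,0.085],
  ],
)

```text
t: 15.93
eef_pos: [530.0, -177.0, 340.3]
tcp_rot: [3.141, -0.001, -3.01]
ft_force: [0.2, -1.0, 0.8]
opening: 0.891
```

Call:
apply_moves(
  commands=[
    [0,0,0,0.0293,-0.0154,0.002,0.085],
    [0,0,0,0.0293,-0.0154,0.002,0.085],
    [0,0,0,0.0293,-0.0154,0.002,0.085],
    [0,0,0,0,0,0,0.085],
    [0,0,0,0,0,0,0.085],
  ],
)

```text
t: 16.35
eef_pos: [449.4, -234.8, 334.8]
tcp_rot: [3.141, -0.001, -3.013]
ft_force: [0.8, 0.8, -0.1]
opening: 0.893
```

```bash
python3 - <<'E'
from h import *
go(450.6,-234,212)
c=cam("wrist"); save(c,"w8")
for n,P in dict(cone=(450.6,-234,80)).items(): print(n,proj(c,P).round(1))
E
```

```text
at [ 449.4 -234.8  334.8] rot [ 3.141e+00 -1.000e-03 -3.013e+00] shift [ -1.3   0.5 122.8] turn [ 0.04 -0.03 -0.22] t 16.35 open 0.893 F [ 0.8  0.8 -0.1]
cone [322.4 218.1]
```

View pics/w8.png

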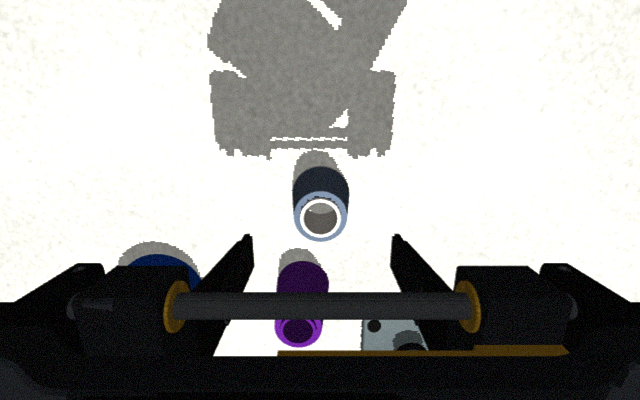

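Call:
apply_moves(
  commands=[
    [0,0,0,0,0,0.04,0.085],
    [0,0,0,0,0,0.04,0.085],
    [0,0,0,0,0,0.039,0.085],
    [0,0,0,0,0,0,0.085],
    [0,0,0,0,0,0,0],
  ],
)

```text
t: 16.82
eef_pos: [451.0, -233.4, 215.0]
tcp_rot: [3.139, -0.003, -3.009]
ft_force: [0.1, 0.7, 0.7]
opening: 0.865
```

Call:
apply_moves(
  commands=[
    [0,0,0,0,0,0,0],
    [0,0,0,0,0,0,0],
    [0,0,0,0,0,0,0],
    [0,0,0,0,0,0,0],
    [0,0,0,0,0,0,0],
  ],
)

```text
t: 17.23
eef_pos: [450.6, -234.0, 217.7]
tcp_rot: [-3.14, 0.002, -3.01]
ft_force: [0.8, 2.2, 9.0]
opening: 0.579
```

Call:
apply_moves(
  commands=[
    [0,0,0,0,0,0,0],
    [0,0,0,0,0,0,0],
    [0,0,0,0,0,0,0],
    [0,0,0,0,0,0,0],
  ],
)

```text
t: 17.57
eef_pos: [450.6, -234.0, 217.6]
tcp_rot: [-3.14, 0.002, -3.011]
ft_force: [0.3, 1.9, 9.9]
opening: 0.574
```

Call:
apply_moves(
  commands=[
    [0,0,0,0,0,-0.02,0],
    [0,0,0,0,0,-0.035,0],
    [0,0,0,0,0,-0.035,0],
    [0,0,0,0,0,-0.025,0],
    [0,0,0,0,0,0,0],
  ],
)

```text
t: 17.98
eef_pos: [450.6, -234.1, 336.3]
tcp_rot: [-3.136, 0.006, -3.01]
ft_force: [0.5, -0.7, -0.2]
opening: 0.576
```

```bash
python3 - <<'E'
from h import *
go(599.8,198,325)
E
```

```text
at [ 450.6 -234.1  336.3] rot [-3.136  0.006 -3.01 ] shift [-204.4  408.9   10.3] turn [-0.31  0.34 -0.07] t 17.98 open 0.576 F [ 0.5 -0.7 -0.2]
```

Call:
apply_moves(
  commands=[
    [0,0,0,-0.0136,0.0272,0,0],
    [0,0,0,-0.0136,0.0272,0,0],
    [0,0,0,-0.0136,0.0272,0,0],
    [0,0,0,-0.0136,0.0272,0,0],
    [0,0,0,-0.0136,0.0272,0,0],
  ],
)

```text
t: 18.4
eef_pos: [499.9, -88.9, 331.0]
tcp_rot: [3.141, -0.0, -3.011]
ft_force: [0.7, -0.6, -1.3]
opening: 0.577
```

Call:
apply_moves(
  commands=[
    [0,0,0,-0.0136,0.0272,0,0],
    [0,0,0,-0.0136,0.0272,0,0],
    [0,0,0,-0.0136,0.0272,0,0],
    [0,0,0,-0.0136,0.0272,0,0],
    [0,0,0,-0.0136,0.0272,0,0],
  ],
)

```text
t: 18.82
eef_pos: [549.6, 55.0, 330.9]
tcp_rot: [3.141, -0.0, -3.01]
ft_force: [0.3, 0.1, -1.7]
opening: 0.574
```

```bash
python3 - <<'E'
from h import *
go(599.8,198,325)
E
```

```text
at [549.6  55.  330.9] rot [ 3.141 -0.    -3.01 ] shift [-68.5 135.2   5.9] turn [ 0.01 -0.02 -0.07] t 18.82 open 0.574 F [ 0.3  0.1 -1.7]
```

Call:
apply_moves(
  commands=[
    [0,0,0,-0.0136,0.0272,0,0],
    [0,0,0,-0.0136,0.0272,0,0],
    [0,0,0,-0.0136,0.0272,0,0],
    [0,0,0,-0.0136,0.0272,0,0],
    [0,0,0,-0.0136,0.0272,0,0],
  ],
)

```text
t: 19.23
eef_pos: [599.3, 198.7, 330.8]
tcp_rot: [3.142, -0.001, -3.01]
ft_force: [0.5, -0.5, -0.8]
opening: 0.576
```

Call:
apply_moves(
  commands=[
    [0,0,0,0,0,0,0],
    [0,0,0,0,0,0,0],
    [0,0,0,0,0,0,0],
  ],
)

```text
t: 19.48
eef_pos: [598.8, 196.9, 330.7]
tcp_rot: [-3.141, -0.001, -3.01]
ft_force: [-1.3, 0.1, -1.1]
opening: 0.578
```

```bash
python3 - <<'E'
from h import *
go(599.8,198,243)
c=cam("wrist"); save(c,"w9")
p,r,s=pose(); print(proj(c,p+r@np.array([0,0,137.])))
for n,P in dict(coneH=(599.6,197,18),spool=(612.3,98.7,68),tube=(625.7,-1,88)).items(): print(n,proj(c,P).round(1))
E
```

```text
at [598.8 196.9 330.7] rot [-3.141e+00 -1.000e-03 -3.010e+00] shift [-1.2  1.  87.7] turn [-0.01 -0.06 -0.05] t 19.48 open 0.578 F [-1.3  0.1 -1.1]
[320.8341169 303.4718524]
coneH [321.9 198.5]
spool [205.3 214.2]
tube [ 68.1 222.6]
```

View pics/w9.png

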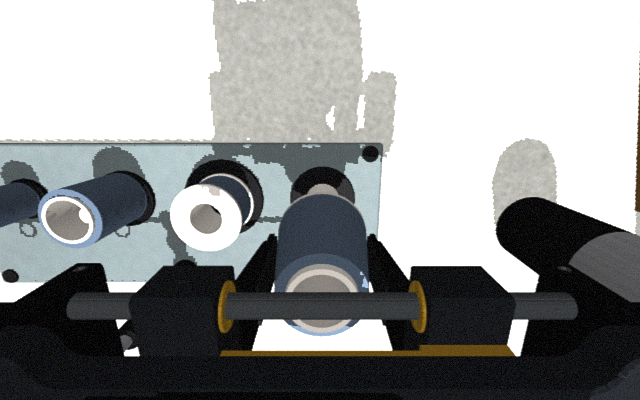

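Call:
apply_moves(
  commands=[
    [0,0,0,-0.001,0.001,0.03,0],
    [0,0,0,0,0,0.03,0],
    [0,0,0,0,0,0.022,0],
    [0,0,0,0,0,0.004,0],
    [0,0,0,0,0,0,0],
  ],
)

```text
t: 19.95
eef_pos: [600.0, 197.3, 244.3]
tcp_rot: [-3.141, -0.003, -3.012]
ft_force: [0.6, -0.6, -0.4]
opening: 0.576
```

Call:
apply_moves(
  commands=[
    [0,0,0,0,0,0.003,0],
    [0,0,0,0,0,0,0],
    [0,0,0,0,0,0,0],
  ],
)

```text
t: 20.2
eef_pos: [600.3, 198.2, 243.6]
tcp_rot: [3.141, 0.002, -3.011]
ft_force: [-0.1, 0.0, -1.3]
opening: 0.578
```

Call:
apply_moves(
  commands=[
    [0,0,0,0,0,0.003,0],
    [0,0,0,0,0,0.003,0],
    [0,0,0,0,0,0,0],
    [0,0,0,0,0,0,0],
  ],
)

```text
t: 20.53
eef_pos: [600.1, 198.4, 236.3]
tcp_rot: [3.142, 0.0, -3.01]
ft_force: [-0.4, -0.4, -0.5]
opening: 0.575
```

Call:
apply_moves(
  commands=[
    [0,0,0,0,0,0.0015,0],
    [0,0,0,0,0,0,0],
  ],
)

```text
t: 20.7
eef_pos: [600.1, 198.4, 235.7]
tcp_rot: [3.141, 0.001, -3.01]
ft_force: [-2.6, -0.8, 8.9]
opening: 0.577
```

Seated. Release, rise, and look.

Call:
apply_moves(
  commands=[
    [0,0,0,0,0,0,0.078],
    [0,0,0,0,0,0,0.078],
    [0,0,0,0,0,0,0.078],
    [0,0,0,0,0,0,0.078],
    [0,0,0,0,0,0,0.078],
  ],
)

```text
t: 21.12
eef_pos: [600.1, 198.3, 234.6]
tcp_rot: [3.142, -0.0, -3.01]
ft_force: [0.8, -0.2, 0.3]
opening: 0.817
```

Call:
apply_moves(
  commands=[
    [0,0,0,0,0,-0.02,0.078],
    [0,0,0,0,0,-0.035,0.078],
    [0,0,0,0,0,-0.04,0.078],
    [0,0,0,0,0,-0.03,0.078],
    [0,0,0,0,0,0,0.078],
  ],
)

```text
t: 21.53
eef_pos: [600.6, 198.5, 366.0]
tcp_rot: [3.141, 0.009, -3.01]
ft_force: [0.4, -0.1, 0.1]
opening: 0.821
```

Call:
apply_moves(
  commands=[
    [0,0,0,0.04,0,0,0.078],
    [0,0,0,0.04,0,0,0.078],
    [0,0,0,0.04,0,0,0.078],
    [0,0,0,0.04,0,0,0.078],
    [0,0,0,0,0,0,0.078],
  ],
)

```text
t: 21.95
eef_pos: [435.4, 176.6, 359.0]
tcp_rot: [-3.141, -0.006, -3.01]
ft_force: [2.5, 0.7, 0.1]
opening: 0.821
```

```bash
python3 - <<'E'
from h import *
c=cam("top"); save(c,"top2",(210,120,440,270),3.4)
c=cam("side"); save(c,"side2",(240,150,400,320),3.5)
for n,P in dict(cone=(599.6,198,98),spool=(612.3,98.7,68),tube=(625.7,-1,88),cop=(639.2,-100,78)).items(): print(n,proj(c,P).round(1))
E
```

```text
cone [305.  243.7]
spool [304.7 225.3]
tube [303.9 195.9]
cop [303.4 178.7]
```

View pics/top2.png

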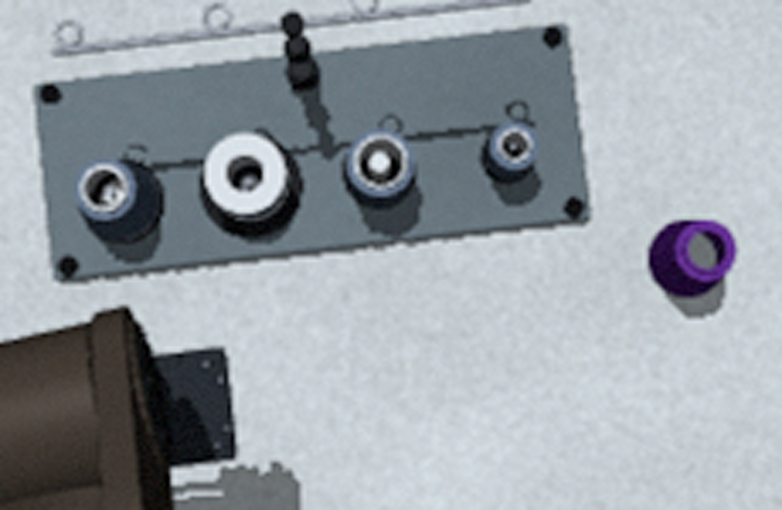

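View pics/side2.png

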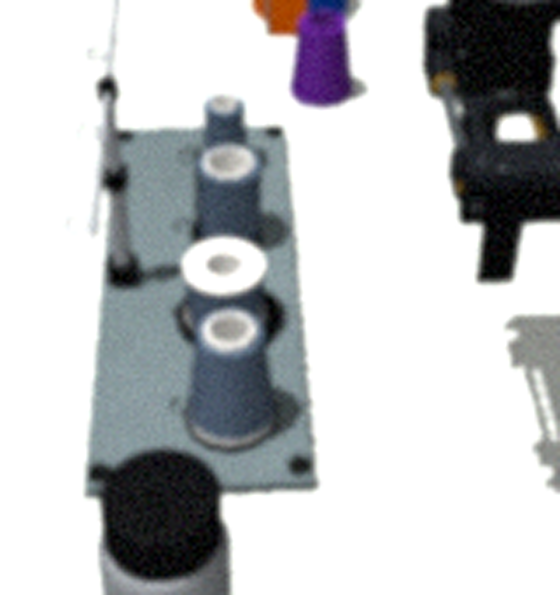

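```bash
python3 -c "
from cell import env
print(env.job_done())"
```

```text
the job is handed in; nothing more can be done
None
```

All four packages are on their own holders and released, and I handed the job in at about 22 s of robot time. The interface gave no verdict.

- **Order placed:** I placed the spool on the plate first, then the large tube on the post, the small tube on the pin and the cone on the tapered centre. I lowered each one until the wrist force rose by 7 to 15 N, then opened the fingers. The contact heights put every seat at about 18 mm, which fits all four being fully down.
- **Last checks:** The final top and side pictures show all four upright. The post, pin and stub appear near the middle of their bores. The package tops in the side picture lie within about 2 pixels of where they should be.
- **Arm and bystanders:** The gripper is clear of everything. The arm never went near the flask, the tape roll or the purple cone.
- **Disagreements:** The top and wrist cameras differed by 1 to 4 mm in y. I went with the wrist camera, and the difference is well inside the 12 mm allowed.

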